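Clamp a cell block in the compression jig

TASK

Set the cell block down in the bed of the compression jig, between the spring pad and the end stop. Then take the crank by its loose grip sleeve and wind it clockwise until the block is firmly clamped against the stop, about 70 N of clamping; keep hold of the sleeve until it is tight, stop before you crush the block, then let go and leave the other things on the bench alone.

Things in the scene. Friction and masses are not known exactly. Their poses are not given: they have to be found in the camera images.
- jig: Compression jig bolted to the bench. Origin on the bench top under the vertical crank axis; +x runs from the grey gearbox (84 x 94 mm, 112 mm tall, centred on the origin) along the bed to the end stop, z up. The bed is a flat floor 20 mm above the bench from x = 42 to 340 mm, between side rails with inner faces at y = -29 and +29 mm and tops 36 mm above the bench.
- bed (a point): Middle line of the bed floor, 240 mm from the crank axis along jig x; axes as the jig's. The steel end stop (24 mm thick, 56 mm wide, top 78 mm above the bench plus an 8 mm bolt head) is bolted across the bed; its inner face lies anywhere from 33 to 57 mm beyond this point (+x), set differently each time: not measured, to be found by feel or sight. It never moves.
- carriage: Aluminium push plate on the bed, 20 mm thick, 56 mm wide, top 71 mm above the bench; axes as the jig's. Origin mid-thickness, on the bed floor, at jig x = 105 mm + 4.775 mm per rad of crank. Before it, on stiff springs, a black pad 52 mm square, its face 30 mm ahead (+x) of this origin unloaded; it yields 1 mm per 25 N, at most 9 mm. Clamping force = pad on block.
- crank (a joint): Crank angle, 0 to 18 rad, growing clockwise seen from above, which drives the pad to the stop. At angle q the sleeve lies from the crank axis in jig direction (cos q, -sin q). Starts at 1.5 to 4.5 rad; the block meets the stop at 10 to 15.2. Self-locking: stays where left. At the sleeve, along the circle, free winding takes about 10 N (some 5 N once halted); each 10 N of clamping adds about 0.9 N.
- sleeve: Black ribbed grip sleeve, an upright cylinder 24 mm in diameter, 62 mm tall, spinning freely on the crank's pin, 55 mm from the crank axis; a hand may keep its direction while going round. Origin on its axis at its lower end, 145 mm above the bench, z up. The crank arm is just under it; an 18 mm wide washer tops it, ending 5 mm above the sleeve.
- block: Cell block, black with aluminium end plates and copper strips on top: 90 mm long (x), 50 mm wide (y), 75 mm tall, 0.5 to 0.9 kg. Origin at the centre of its underside. Both ends are alike. It stands loose on the bench at first, and goes into the bed with its long side along the jig's x.
- screwdriver: Bystander: a screwdriver lying on the bench.
- jar: Bystander: a clear jar with a black lid, 56 mm wide, 70 mm tall.
- endplate: Bystander: a loose aluminium plate, 90 x 50 x 10 mm, lying flat.

How it is judged:
By the outcome, as a careful person would: the job done as asked, in the order asked, and still so for the second after the job is handed in, with the robot touching nothing.
It also fails if it takes over 72 s, if anything falls off the work surface, if the arm or the gripper's body presses on something with over 40 N, if the wrist force passes 120 N, or if a joint passes its speed limit or range.

ROBOT

A 6-joint arm with a two-finger parallel gripper is mounted at the origin on the work surface. World frame = base frame: x ahead of the robot, y to its left, z up, the work surface at z = 0. Lengths are in m, angles in degrees, forces in N, time in s.
With the tool pointing down it reaches from about 0.425 to 0.925 m from the base axis. Payload 12.5 kg.
Tool frame: the origin (TCP) lies at the centre of the arm's flange, where the gripper is bolted on; the fingertips stand 173 mm ahead of it and the grasp point (between the pads) lies 155 mm ahead of it; z points along the fingers, x is the direction in which the jaws open and shut, and the axes are right-handed (so a half turn about z gives the same grasp; the last joint's range is limited). The gripper opens to 85 mm and grips with 20 to 120 N. Pads are 22 mm wide; open, the fingers measure 114 mm over their backs; the gripper's body (76 mm by 85 mm) begins 54 mm behind the grasp point. The pads swing forward as they close: fully open they stand 13 mm farther back than shut.
Start: joints at [-80.936, 28.126, 89.318, -0, 62.55, -6.05], TCP at [0.163, -0.603, 0.405] pointing down, gripper open.
Joint ranges: [-177.58, 177.58], [-47.91, 125.51], [2.72, 160], [-65.01, 245.01], [3.68, 167.84], [-153.87, 153.87]. Speed limits (degrees/s): [127.2, 127.2, 159.86, 180, 180, 180].

INTERFACE

Orientations are given as [roll, pitch, yaw] about the fixed x, y, z axes, in that order (R = Rz(yaw) Ry(pitch) Rx(roll)).
In Python, from cell import * gives the robot as it stands.
- The arm moves only by the tool servo_tool, never from a script. Its argument "series" is one flat list of numbers, 7 for each row, row after row: the opening, from 0 (shut) to 1 (fully open), then the shift along the tool's x, y, z each as a share of 200 mm, from -1 to 1, then the turn, a rotation vector about the tool's x, y, z each as a share of 120 degrees, from -1 to 1. In form: [grip, dx, dy, dz, wx, wy, wz, grip, dx, dy, dz, wx, wy, wz, ...]. A call has 1 to 5 rows; each row is the pose to reach, as a shift and turn from the pose commanded when the call began, along the tool's axes at that moment; what a row does not reach only later rows make up. A row lasts 1/8 s, in which the tool goes at most 62.5 mm and 10.7 degrees, less where a joint would pass 70% of its speed; a pose out of reach is approached as far as the arm can. A call with a number of a shift or a turn outside -1 to 1 is refused whole. A call with a gripper value outside its range is refused whole. The fingers move at their own pace and stop on an object; "grip_force" is the grip in N (left out, the last holds). Time passes only in rows, so rows that repeat a pose let the fingers close. It gives the time, the measured TCP pose, the force and the opening at its end, in the units of the state.
- read_state(): the state, without advancing time (a new reading comes with each control period).
- grab_frame(name): name is "scene" or "side" or "wrist"; returns the picture (400x640x3 uint8, blue, green, red); there is no depth.
- get_calibration(name): a dict with "fx", "fy", "cx", "cy" (pixels), "R" (3x3) and "t" (3): a world point X has camera coordinates R X + t. Camera axes: x right, y down, z forward; pixel columns grow to the right and rows downward; lengths in m; the calibration is good to about 2 mm. A picture is of the moment at which its call begins: read the wrist's pose just before it. get_calibration takes no time and is no camera call; for the wrist camera it gives the pose at the moment of the call.
- finish_job(): hands the job in, once; it reports no verdict.
The state is a dict: "time_s": time; "joint_pos": joint angles; "qvel": joint speeds; "effort": joint torques, N m; "position": TCP position; "tcp_rot": TCP orientation; "wrist_force": force on the tool from outside, world axes, zero at the start; "moment": the same for the moment, N m; "gripper_width": finger opening in m.
Only numpy, scipy, OpenCV 4.12 (cv2) and the standard library are available. Lean on these libraries where they do the work, as an engineer would, in place of code of your own. Each camera call takes 0.05 s, during which the arm holds its last target.

## Working session

There is one attempt and no reset: what is moved stays moved. The work goes in short steps, Python scripts to look and compute and a tool call to move; the robot and the scene stay as the last step left them, time stands still between calls to the robot, and variables do not carry over. Pictures are saved under pics/ and viewed, and the job is handed in when it is done.

Besides the shell and the picture viewer there is one more tool, called after ">>>" as name(argument=value, ...), one argument or row to a line, values as JSON. servo_tool: Moves the arm, as the interface text tells. Shift numbers are shares of 200 mm and turn numbers shares of 120 degrees, none past 1 either way. Its arguments: {"type":"object","properties":{"series":{"type":"array"},"grip_force":{"type":"number"}},"required":["series"]}

```bash
ls; mkdir -p pics; python3 - <<'E'
from cell import *
import cv2
print(read_state())
for n in ["scene","side","wrist"]:
    c=get_calibration(n); print(n,c)
    cv2.imwrite(f"pics/{n}0.png",grab_frame(n))
E
```

```text
pics
{'time_s': 0.0, 'joint_pos': array([-8.09368937e+01,  2.81635177e+01,  8.93499893e+01, -5.33474944e-04,
        6.25494705e+01, -6.05031020e+00]), 'qvel': array([ 0.08083615, -0.11751111, -0.05739273, -0.12121249, -0.06083503,
       -0.0363181 ]), 'effort': array([ 4.59536706e-03, -6.18431354e+01, -2.61594057e+01,  3.33275398e-05,
        4.06880281e-03,  3.51066163e-06]), 'position': array([ 0.16297349, -0.60334035,  0.40413528]), 'tcp_rot': array([-1.79993833e+02,  6.26765948e-02, -7.48863340e+01]), 'wrist_force': array([-0.00867541,  0.5236842 ,  0.05893673]), 'moment': array([0.05439981, 0.00903519, 0.04135914]), 'gripper_width': 0.08549693293207128}
scene {'fx': 401.84454531819074, 'fy': 401.84454531819074, 'cx': 312.86429390527553, 'cy': 203.79615002303302, 'R': array([[ 0.81977357,  0.57257325,  0.01145272],
       [ 0.45228186, -0.63502173, -0.62624957],
       [-0.35130103,  0.51856271, -0.77953852]]), 't': array([-0.54468578, -0.17190662,  1.11908229])}
side {'fx': 447.18576613682325, 'fy': 447.18576613682325, 'cx': 321.291077964176, 'cy': 195.45896417289146, 'R': array([[-0.99484696, -0.101335  ,  0.00327846],
       [-0.05639206,  0.52617236, -0.84850609],
       [ 0.08425833, -0.84431858, -0.52917546]]), 't': array([0.61181765, 0.10711037, 0.999292  ])}
wrist {'fx': 358.3169702141445, 'fy': 358.3169702141445, 'cx': 322.9883464546428, 'cy': 201.88380184403943, 'R': array([[ 0.26072897, -0.96541112, -0.00133139],
       [-0.93235639, -0.25215917,  0.25908941],
       [-0.25046352, -0.06631079, -0.96585242]]), 't': array([-0.62566246, -0.0342145 ,  0.37894542])}
```

View pics/scene0.png

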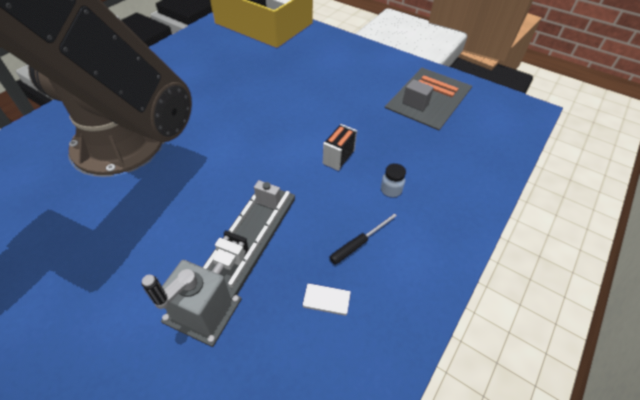

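View pics/side0.png

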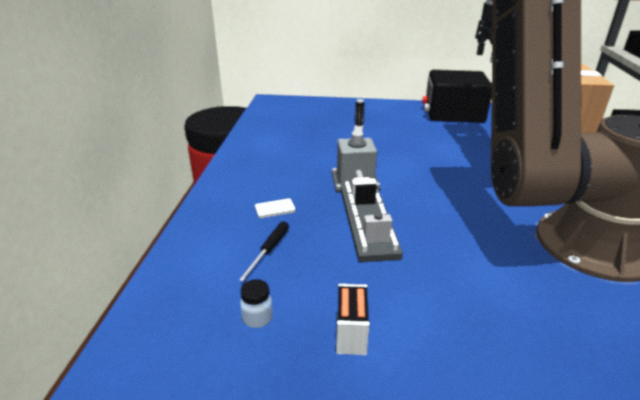

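View pics/wrist0.png

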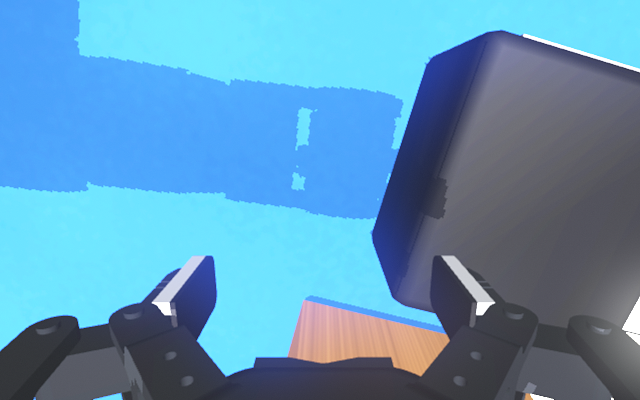

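The scene view has the jig from gearbox (200,295) to stop (267,192), the block at (340,147), the jar at (394,180), the screwdriver at (362,240) and the plate at (327,299). The side view shows the same layout: jig (360,200), block (352,320). Next I'll zoom in.

```bash
python3 - <<'E'
import cv2
s=cv2.imread("pics/scene0.png"); d=cv2.imread("pics/side0.png")
cv2.imwrite("pics/zs_jig.png",cv2.resize(s[170:350,130:310],None,fx=3.3,fy=3.3,interpolation=cv2.INTER_CUBIC))
cv2.imwrite("pics/zd_jig.png",cv2.resize(d[90:270,310:430],None,fx=3.3,fy=3.3,interpolation=cv2.INTER_CUBIC))
b1=cv2.resize(s[115:175,310:370],None,fx=6,fy=6,interpolation=cv2.INTER_CUBIC)
b2=cv2.resize(d[275:365,315:390],None,fx=4.8,fy=4,interpolation=cv2.INTER_CUBIC)
cv2.imwrite("pics/z_blk.png",cv2.hconcat([b1,b2]))
E
```

```text
(no output)
```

View pics/zs_jig.png

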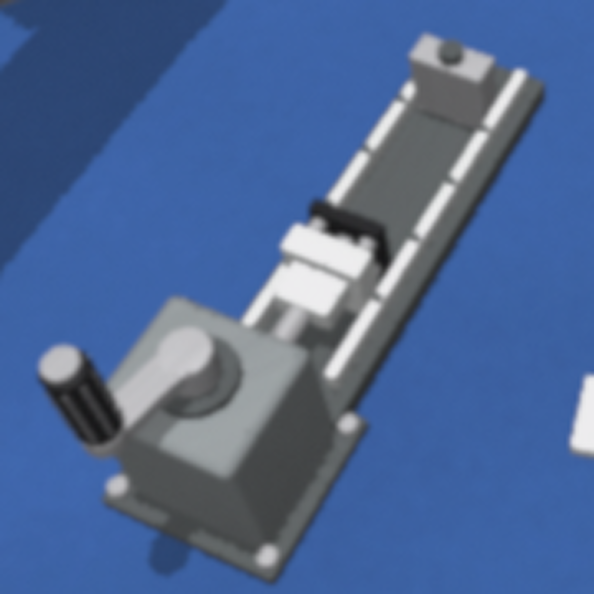

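View pics/zd_jig.png

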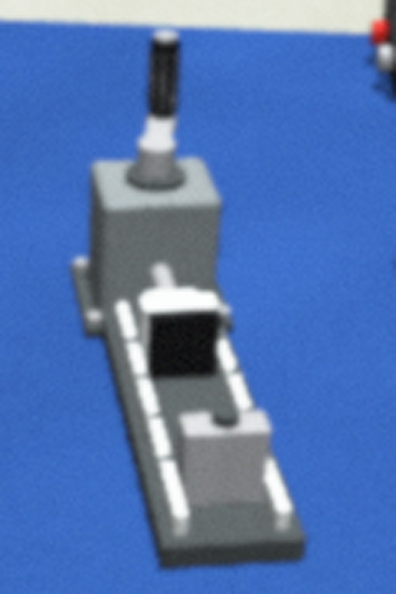

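View pics/z_blk.png

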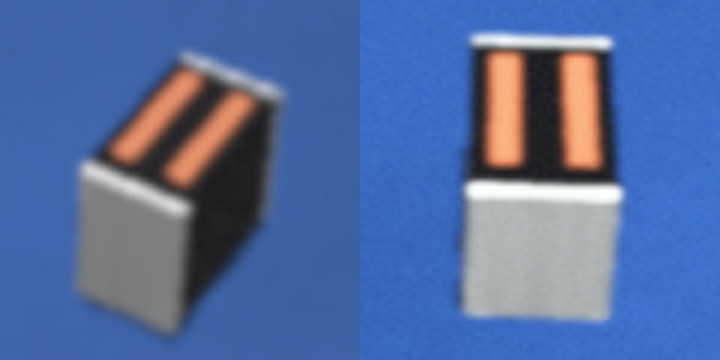

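```bash
cat > h.py <<'E'
import numpy as np, cv2
from cell import *
def ray(c,u,v,z):
    R=np.array(c["R"]);t=np.array(c["t"]);C=-R.T@t
    d=R.T@np.array([(u-c["cx"])/c["fx"],(v-c["cy"])/c["fy"],1.]);s=(z-C[2])/d[2]
    return C+s*d
def proj(c,X):
    p=np.array(c["R"])@np.array(X)+np.array(c["t"]);return np.array([c["fx"]*p[0]/p[2]+c["cx"],c["fy"]*p[1]/p[2]+c["cy"]])
def tri(c1,p1,c2,p2):
    P=[np.array([[c["fx"],0,c["cx"]],[0,c["fy"],c["cy"]],[0,0,1]])@np.c_[np.array(c["R"]),np.array(c["t"])] for c in (c1,c2)]
    X=cv2.triangulatePoints(P[0],P[1],np.float64(p1).reshape(2,1),np.float64(p2).reshape(2,1)).ravel();return X[:3]/X[3]
E
python3 - <<'E'
from h import *
np.set_printoptions(precision=4,suppress=True)
s=cv2.imread("pics/scene0.png"); d=cv2.imread("pics/side0.png")
cs,cd=get_calibration("scene"),get_calibration("side")
for n,im,c,(x0,y0,x1,y1) in [("scene",s,cs,(310,115,370,175)),("side",d,cd,(315,275,390,365))]:
    cr=im[y0:y1,x0:x1].astype(int)
    m=((cr[...,2]-cr[...,0]>50)).astype(np.uint8)
    k,l,st,ce=cv2.connectedComponentsWithStats(m)
    g=[]
    for i in range(1,k):
        if st[i,4]<20: continue
        ys,xs=np.nonzero(l==i)
        P=np.array([ray(c,x+x0,y+y0,0.075)[:2] for x,y in zip(xs,ys)])
        w,V=np.linalg.eigh(np.cov(P.T)); a=np.degrees(np.arctan2(V[1,1],V[0,1]))
        print(n,st[i],P.mean(0),a%180); g.append(P.mean(0))
    g=np.array(g);print(" mid",g.mean(0),"perp",np.degrees(np.arctan2(*(g[1]-g[0])[::-1])))
S=lambda x,y:(130+x/3.3-.35,170+y/3.3-.35)
D=lambda x,y:(310+x/3.3-.35,90+y/3.3-.35)
print("gearbox top scene",*[ray(cs,*S(*p),.112)[:2] for p in [(175,297),(308,350),(232,475),(103,428)]])
print("gearbox top side",*[ray(cd,*D(*p),.112)[:2] for p in [(92,162),(205,160),(219,207),(91,207)]])
print("stop top scene",*[ray(cs,*S(*p),.078)[:2] for p in [(427,35),(494,58),(485,82),(411,57)]])
print("stop top side",*[ray(cd,*D(*p),.078)[:2] for p in [(180,415),(262,410),(270,434),(182,446)]])
print("sleeve top", ray(cs,*S(62,362),.212), ray(cd,*D(166,36),.212),tri(cs,S(62,362),cd,D(166,36)))
print("carriage top scene",*[ray(cs,*S(*p),.071)[:2] for p in [(300,225),(373,252),(363,275),(281,247)]])
print("pad top scene",*[ray(cs,*S(*p),.072)[:2] for p in [(313,200),(387,235)]])
for nm,u,v,z in [("jar",394,172,.07),("sd handle",347,250,.012),("sd tip",395,216,.003),("plate",327,299,.01)]: print(nm,ray(cs,u,v,z))
E
```

```text
scene [19 12 15 15 90] [0.5192 0.3097] 93.34006811912255
scene [28 15 15 16 94] [0.5451 0.3115] 94.59221714490305
 mid [0.5321 0.3106] perp 4.144324731483238
side [ 26  13   8  29 229] [0.5448 0.3113] 93.0368304292591
side [ 41  13  10  30 238] [0.5184 0.3093] 92.90800471766704
 mid [0.5316 0.3103] perp -175.62326054907817
gearbox top scene [ 0.4979 -0.1923] [ 0.583  -0.1736] [ 0.601  -0.2504] [ 0.5261 -0.2709]
gearbox top side [ 0.5968 -0.2482] [ 0.5054 -0.2621] [ 0.4943 -0.1771] [ 0.5918 -0.1665]
stop top scene [0.4635 0.0684] [0.5149 0.0787] [0.5233 0.058 ] [0.4676 0.0461]
stop top side [0.5175 0.0584] [0.4646 0.047 ] [0.4603 0.0737] [0.5155 0.0926]
sleeve top [ 0.5445 -0.2754  0.212 ] [ 0.5424 -0.2726  0.212 ] [ 0.5429 -0.2752  0.2107]
carriage top scene [ 0.4973 -0.0983] [ 0.5482 -0.087 ] [ 0.5543 -0.1032] [ 0.499  -0.1173]
pad top scene [ 0.4914 -0.0798] [ 0.5475 -0.0727]
jar [0.704  0.2817 0.07  ]
sd handle [0.7125 0.0633 0.012 ]
sd tip [0.7534 0.2168 0.003 ]
plate [ 0.7408 -0.0591  0.01  ]
```

```bash
cat >> h.py <<'E'
from scipy.spatial.transform import Rotation as Ro
def pose():
    st=read_state(); return st, np.array(st["position"]), Ro.from_euler("xyz",st["tcp_rot"],degrees=True)
def go(xyz,yaw,base=None):
    """shares for shift/turn from base (xyz,yaw) or current pose to world target, tool down"""
    if base is None:
        st,p,R=pose()
    else: p,R=np.array(base[0]),Ro.from_euler("xyz",[180,0,base[1]],degrees=True)
    T=Ro.from_euler("xyz",[180,0,yaw],degrees=True)
    d=R.inv().apply(np.array(xyz)-p)/.2; w=np.degrees((R.inv()*T).as_rotvec())/120
    return np.round(np.r_[d,w],3)
E
python3 - <<'E'
from h import *
c=get_calibration("wrist");st,p,R=pose()
C=-np.array(c["R"]).T@np.array(c["t"]);print("cam in tool",R.inv().apply(C-p)); print("cam axes in tool (cols)\n",(R.inv().as_matrix()@np.array(c["R"]).T).round(3))
print(go([.36,-.5,.42],-50)); print(go([.46,-.36,.42],-24.9,([.36,-.5,.42],-50)))
E
```

```text
cam in tool [ 0.0012173  -0.06509014  0.0301503 ]
cam axes in tool (cols)
 [[ 1.     0.    -0.   ]
 [-0.     0.966  0.259]
 [ 0.    -0.259  0.966]]
[-0.242 -1.086 -0.078 -0.     0.    -0.207]
[-0.215 -0.833 -0.     0.     0.    -0.209]
```

>>> servo_tool(
  series=[1,-0.2,-0.95,-0.1,0,0,-0.4,1,-0.2,-0.95,-0.1,0,0,-0.4,1,-0.2,-0.95,-0.1,0,0,-0.4,1,-0.2,-0.95,-0.1,0,0,-0.4,1,-0.2,-0.95,-0.1,0,0,-0.4],
)

```text
time_s: 0.78
position: [0.3372, -0.5144, 0.4246]
tcp_rot: [-180.0, 0.0, -26.5]
wrist_force: [0.4, 0.6, 1.2]
gripper_width: 0.0858
```

```bash
python3 - <<'E'
from h import *
st,p,R=pose();print(st["time_s"],p,st["tcp_rot"],st["joint_pos"])
print(go([.47,-.33,.43],11.5));print(go([.56,-.16,.43],11.5,([.47,-.33,.43],11.5)))
E
```

```text
0.775 [ 0.33719791 -0.51438369  0.42461858] [-1.79993100e+02  9.24498582e-03 -2.65163590e+01] [-6.29044104e+01  2.62528062e+01  8.93630500e+01  7.79133668e-05
  6.43956798e+01 -3.63880845e+01]
[ 0.183 -1.121 -0.027 -0.     0.    -0.317]
[ 0.61  -0.743 -0.     0.     0.     0.   ]
```

>>> servo_tool(
  series=[1,0.2,-1,0,0,0,-0.317,1,0.2,-1,0,0,0,-0.317,1,0.2,-1,0,0,0,-0.317,1,0.2,-1,0,0,0,-0.317,1,0.2,-1,0,0,0,-0.317],
)

```text
time_s: 1.4
position: [0.4628, -0.354, 0.4246]
tcp_rot: [-180.0, 0.0, 11.2]
wrist_force: [0.0, 0.5, -0.4]
gripper_width: 0.0851
```

>>> servo_tool(
  series=[1,0.5,-1,0,0,0,0,1,0.5,-1,0,0,0,0,1,0.5,-1,0,0,0,0,1,0.5,-1,0,0,0,0,1,0.5,-1,0,0,0,0],
)

```text
time_s: 2.02
position: [0.5217, -0.1385, 0.4247]
tcp_rot: [180.0, 0.0, 11.1]
wrist_force: [-0.7, -0.6, -0.7]
gripper_width: 0.0853
```

```bash
python3 - <<'E'
from h import *
import json
st,p,R=pose();print(st["time_s"],p,st["tcp_rot"],st["joint_pos"])
c=get_calibration("wrist"); im=grab_frame("wrist"); cv2.imwrite("pics/w1.png",im)
json.dump({k:np.array(v).tolist() for k,v in c.items()},open("w1.json","w"))
E
```

```text
2.025 [ 0.52166878 -0.13846788  0.4247024 ] [1.79994948e+02 1.78681469e-03 1.11152237e+01] [-2.18777526e+01  1.99777754e+01  9.98273608e+01 -6.00427182e-03
  6.01936118e+01 -3.29899919e+01]
```

View pics/w1.png

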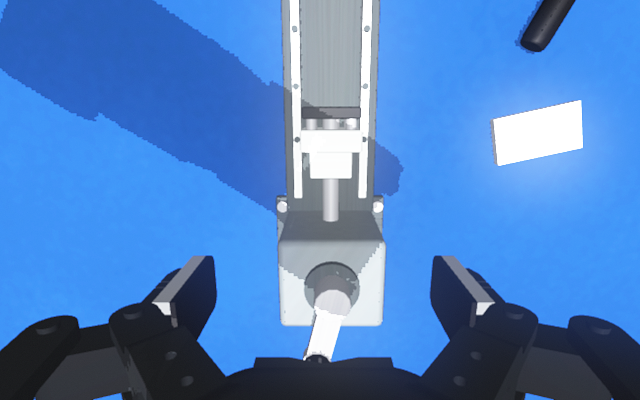

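Clear top view from the wrist camera: rails at u≈300 and 360, gearbox hub at (332,292), pad top at (331,112), sleeve base at (318,358).

```bash
python3 - <<'E'
from h import *
import json
np.set_printoptions(precision=4,suppress=True)
c={k:np.array(v) for k,v in json.load(open("w1.json")).items()}
im=cv2.imread("pics/w1.png");g=im.min(2).astype(int)
L=[];Rr=[]
for v in list(range(5,25))+list(range(36,80))+list(range(92,100))+list(range(150,190)):
    row=g[v]>200
    a=np.nonzero(row[285:315])[0]; b=np.nonzero(row[348:380])[0]
    if len(a) and len(b) and v<125 or v>178:
        if not len(a) or not len(b): continue
        L.append(ray(c,285+a.max()+.5,v,.036)[:2]-0);Rr.append(ray(c,348+b.min()-.5,v,.036)[:2])
        if v%8==0: print(v,285+a.min(),285+a.max(),348+b.min(),348+b.max())
for n,P in (("L",L),("R",Rr)):
    P=np.array(P);f=cv2.fitLine(P.astype(np.float32),cv2.DIST_HUBER,0,1e-4,1e-4).ravel()
    print(n,f,np.degrees(np.arctan2(f[1],f[0]))%180)
M=(np.array(L)+np.array(Rr))/2;f=cv2.fitLine(M.astype(np.float32),cv2.DIST_HUBER,0,1e-4,1e-4).ravel()
print("mid",f,np.degrees(np.arctan2(f[1],f[0]))%180, "width",np.linalg.norm(np.array(L)-np.array(Rr),axis=1).mean())
print("gear top", *[ray(c,u,v,.112)[:2] for u,v in [(281,240),(384,240),(384,325),(281,325)]])
print("carr front/back", ray(c,331,131,.071)[:2], ray(c,331,153,.071)[:2],"pad",ray(c,331,107,.072)[:2])
E
python3 - <<'E'
import cv2
im=cv2.imread("pics/w1.png");cv2.imwrite("pics/w1z.png",cv2.resize(im[90:370,260:400],None,fx=2.1,fy=2.1,interpolation=cv2.INTER_CUBIC))
E
```

```text
8 290 298 363 371
16 290 298 363 371
24 290 298 362 371
40 290 299 362 370
48 291 299 362 370
56 291 299 362 370
64 291 299 361 369
72 291 299 361 369
96 292 300 361 369
184 294 301 359 366
L [ 0.1942 -0.981   0.4775 -0.03  ] 101.19808
R [ 0.1972 -0.9804  0.5418 -0.0567] 101.37059
mid [ 0.1952 -0.9808  0.5077 -0.0333] 101.25705 width 0.05771012324032121
gear top [ 0.4954 -0.1892] [ 0.5803 -0.1725] [ 0.5995 -0.2517] [ 0.5086 -0.2696]
carr front/back [ 0.5201 -0.0953] [ 0.524  -0.1144] pad [ 0.516  -0.0751]
```

View pics/w1z.png

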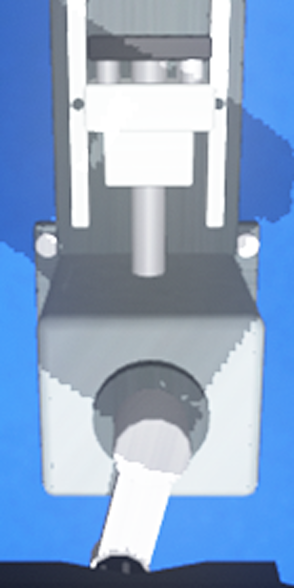

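>>> servo_tool(
  series=[1,0.2,-1,0,0,0,0.06,1,0.2,-1,0,0,0,0.06,1,0.2,-1,0,0,0,0.06,1,0.2,-1,0,0,0,0.06],
)

```text
time_s: 2.58
position: [0.5221, 0.0656, 0.4246]
tcp_rot: [180.0, 0.0, 3.9]
wrist_force: [-0.0, -0.2, -0.7]
gripper_width: 0.0851
```

>>> servo_tool(
  series=[1,0.2,-1,0,0,0,0,1,0.2,-1,0,0,0,0,1,0.2,-1,0,0,0,0,1,0.2,-1,0,0,0,0],
)

```text
time_s: 3.08
position: [0.5491, 0.2679, 0.4241]
tcp_rot: [180.0, 0.0, 3.9]
wrist_force: [0.0, -0.8, 0.7]
gripper_width: 0.0855
```

```bash
python3 - <<'E'
from h import *
import json
st,p,R=pose();print(st["time_s"],p,st["tcp_rot"],st["joint_pos"])
c=get_calibration("wrist"); im=grab_frame("wrist"); cv2.imwrite("pics/w2.png",im)
json.dump({k:np.array(v).tolist() for k,v in c.items()},open("w2.json","w"))
print(go([.532,.3105,.33],3.8))
E
```

```text
3.075 [0.54913673 0.26794412 0.42409342] [1.79986445e+02 1.01993249e-02 3.94580988e+00] [ 1.98193045e+01  2.59416630e+01  8.99884021e+01 -1.13945769e-02
  6.40834533e+01  1.58784748e+01]
[-0.071 -0.217  0.47   0.     0.     0.001]
```

View pics/w2.png

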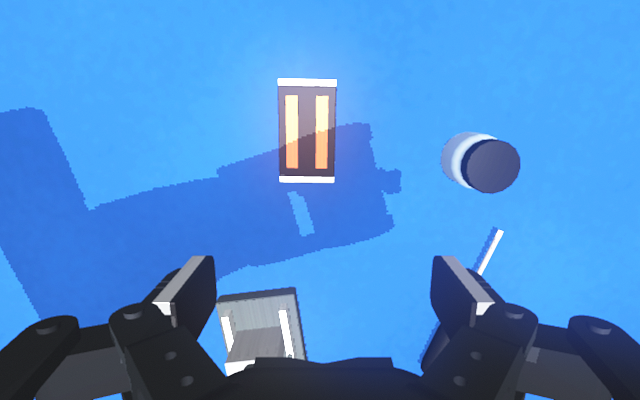

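The block's top shows cleanly at (307,131), nearly square to the tool, with the jar well to the right at (490,165). Refining the block's position from the copper strips and white end plates.

```bash
python3 - <<'E'
from h import *
import json
np.set_printoptions(precision=4,suppress=True)
c={k:np.array(v) for k,v in json.load(open("w2.json")).items()}
im=cv2.imread("pics/w2.png").astype(int);x0,y0=265,70
cr=im[70:190,265:350]
m=(cr[...,2]-cr[...,0]>50).astype(np.uint8)
k,l,st,ce=cv2.connectedComponentsWithStats(m);g=[]
for i in range(1,k):
    if st[i,4]<100: continue
    ys,xs=np.nonzero(l==i);P=np.array([ray(c,x+x0,y+y0,.075)[:2] for x,y in zip(xs,ys)])
    w,V=np.linalg.eigh(np.cov(P.T));print(st[i],P.mean(0),np.degrees(np.arctan2(V[1,1],V[0,1]))%180);g.append((P.max(0)+P.min(0))/2)
g=np.array(g);ce=g.mean(0);print("centre",ce,np.degrees(np.arctan((g[1]-g[0])[1]/(g[1]-g[0])[0])))
print("corners",*[ray(c,u,v,.075)[:2] for u,v in [(278,79),(337,79),(335,183),(279,183)]])
E
```

```text
[ 50  47  13  52 535] [0.5452 0.296 ] 93.63009997894366
[ 21  48  12  51 367] [0.5196 0.2907] 90.34677527092414
centre [0.5323 0.2992] 4.313732934336371
corners [0.5052 0.3511] [0.5548 0.3545] [0.5601 0.2651] [0.5093 0.2616]
```

```bash
python3 - <<'E'
from h import *
print(go([.5322,.309,.30],3.8))
E
```

```text
[-0.07  -0.21   0.62   0.     0.     0.001]
```

>>> servo_tool(
  series=[1,-0.07,-0.21,0.2,0,0,0,1,-0.07,-0.21,0.62,0,0,0,1,-0.07,-0.21,0.62,0,0,0,1,-0.07,-0.21,0.62,0,0,0],
)

```text
time_s: 3.62
position: [0.5321, 0.3056, 0.2992]
tcp_rot: [179.9, 0.2, 3.8]
wrist_force: [0.7, -0.4, 0.1]
gripper_width: 0.0855
```

```bash
python3 - <<'E'
from h import *
print(go([.5322,.309,.203],3.8))
E
```

```text
[ 0.003 -0.017  0.481  0.001  0.001  0.   ]
```

>>> servo_tool(
  series=[1,0,-0.01,0.2,0,0,0,1,0,-0.01,0.4,0,0,0,1,0,-0.01,0.48,0,0,0,1,0,-0.01,0.48,0,0,0,0.4,0,-0.01,0.48,0,0,0],
  grip_force=50,
)

```text
time_s: 4.25
position: [0.5318, 0.3097, 0.2064]
tcp_rot: [-180.0, -0.1, 3.9]
wrist_force: [-0.6, 0.9, -0.2]
gripper_width: 0.0695
```

>>> servo_tool(
  series=[0.3,0,0,0,0,0,0,0.3,0,0,0,0,0,0,0.3,0,0,0,0,0,0,0.3,0,0,0,0,0,0],
)

```text
time_s: 4.75
position: [0.5314, 0.3099, 0.2062]
tcp_rot: [-180.0, -0.1, 4.0]
wrist_force: [0.2, -1.6, 7.3]
gripper_width: 0.0491
```

>>> servo_tool(
  series=[0.3,0,0,-0.15,0,0,0,0.3,0,0,-0.4,0,0,0,0.3,0,0,-0.6,0,0,0,0.3,0,0.15,-0.6,0,0,0,0.3,0,0.4,-0.6,0,0,0],
)

```text
time_s: 5.38
position: [0.5361, 0.23, 0.3253]
tcp_rot: [-180.0, -0.1, 4.1]
wrist_force: [0.9, 0.3, -5.8]
gripper_width: 0.0492
```

```bash
python3 - <<'E'
from h import *
st,p,R=pose();print(st["wrist_force"],st["gripper_width"],p)
import cv2
im=grab_frame("wrist"); cv2.imwrite("pics/w3.png",im)
print(go([.512,.06,.32],11.3)); print(go([.5022,-.0057,.32],11.3))
E
```

```text
[ 0.91870076  0.3133834  -5.76193428] 0.04921819762537335 [0.5361171  0.23001451 0.32530187]
[-0.179  0.814  0.026  0.001  0.001 -0.061]
[-2.500e-01  1.138e+00  2.700e-02  1.000e-03  1.000e-03 -6.100e-02]
```

View pics/w3.png

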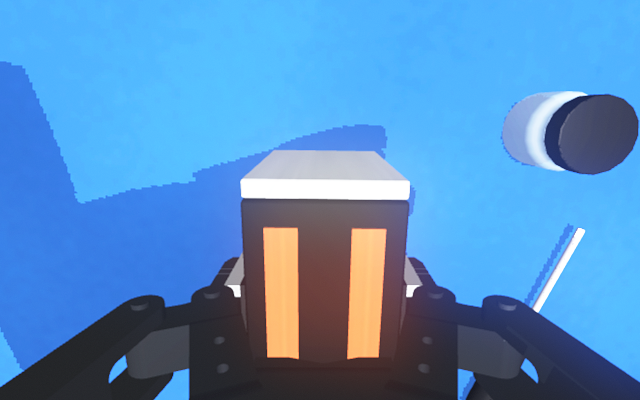

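The block is held squarely in the jaws, with its white end plate at (325,188). On to the jig.

>>> servo_tool(
  series=[0.3,-0.05,0.25,0,0,0,-0.03,0.3,-0.1,0.5,0,0,0,-0.061,0.3,-0.2,0.8,0,0,0,-0.061,0.3,-0.23,0.97,0,0,0,-0.061,0.3,-0.25,1,0,0,0,-0.061],
)

```text
time_s: 6.05
position: [0.5002, 0.0252, 0.325]
tcp_rot: [180.0, 0.0, 11.1]
wrist_force: [-0.1, 0.6, -6.3]
gripper_width: 0.0498
```

```bash
python3 - <<'E'
from h import *
import cv2
st,p,R=pose();print(st["wrist_force"],st["gripper_width"],p,st["tcp_rot"])
im=grab_frame("side"); cv2.imwrite("pics/d2.png",cv2.resize(im[90:300,270:450],None,fx=3,fy=2.8))
print(go([.5022,-.0057,.32],11.3),go([.5022,-.0057,.245],11.3))
E
```

```text
[-0.11939479  0.55636959 -6.34357086] 0.04980082693733677 [0.5002002  0.02520744 0.32496567] [1.79987630e+02 3.59628703e-03 1.11251156e+01]
[-0.019  0.156  0.024  0.     0.    -0.001] [-0.019  0.156  0.399  0.     0.    -0.001]
```

View pics/d2.png

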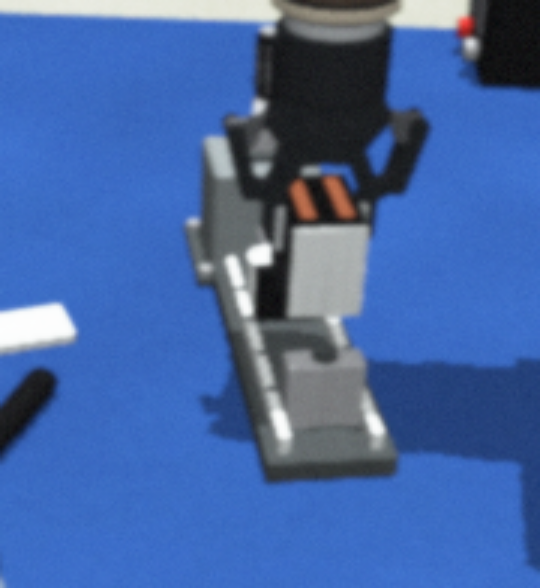

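The block hangs above the bed, parallel to the rails. Centre it and lower.

>>> servo_tool(
  series=[0.3,-0.02,0.155,0,0,0,0,0.3,-0.02,0.155,0,0,0,0,0.3,-0.02,0.155,0.2,0,0,0,0.3,-0.02,0.155,0.37,0,0,0,0.3,-0.02,0.155,0.37,0,0,0],
)

```text
time_s: 6.72
position: [0.5025, -0.0031, 0.2491]
tcp_rot: [-179.9, 0.2, 11.3]
wrist_force: [0.3, -0.5, -5.3]
gripper_width: 0.0495
```

```bash
python3 - <<'E'
from h import *
import cv2
st,p,R=pose();print(st["wrist_force"],st["gripper_width"],p,st["tcp_rot"])
im=grab_frame("wrist"); cv2.imwrite("pics/w4.png",im)
print(go([.5022,-.0057,.225],11.3))
E
```

```text
[ 0.30241561 -0.47403203 -5.30652228] 0.04950839511975721 [ 0.50248783 -0.00309109  0.24913005] [-179.91514153    0.23843951   11.33142491]
[-0.006  0.011  0.128 -0.     0.001  0.   ]
```

View pics/w4.png

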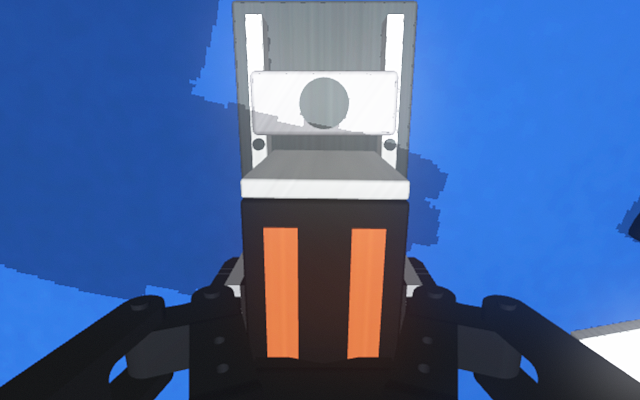

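The block is centred (u=325) on the stop (u=324.5). There is a visible gap to the stop's inner edge at v≈134, so I'll lower it to the floor.

```bash
python3 - <<'E'
from h import *
c=get_calibration("wrist")
for p in [(253,133,.078),(396,133,.078)]: print(ray(c,*p))
m=(ray(c,253,133,.078)+ray(c,396,133,.078))[:2]/2
d=np.array([-.1952,.9808]); print("stop along from TCP",(m-np.array([.5025,-.0031]))@d,"from origin",(m-np.array([.5455,-.2215]))@d)
E
```

```text
[0.4648468  0.04424176 0.078     ]
[0.5197029  0.05523938 0.078     ]
stop along from TCP 0.053821984341224205 from origin 0.2764223043412242
```

>>> servo_tool(
  series=[0.3,-0.005,0,0.06,0,0,0,0.3,-0.005,0,0.09,0,0,0,0.3,-0.005,0,0.11,0,0,0,0.3,-0.005,0,0.12,0,0,0],
)

```text
time_s: 7.28
position: [0.5018, -0.0044, 0.2266]
tcp_rot: [180.0, -0.0, 11.3]
wrist_force: [-0.3, -0.0, -5.5]
gripper_width: 0.0495
```

>>> servo_tool(
  series=[0.3,0,0,0.006,0,0,0,0.3,0,0,0.006,0,0,0,0.3,0,0,0.012,0,0,0,0.3,0,0,0.012,0,0,0],
)

```text
time_s: 7.78
position: [0.5016, -0.0044, 0.2262]
tcp_rot: [180.0, -0.1, 11.3]
wrist_force: [-8.1, -0.8, 23.4]
gripper_width: 0.0492
```

>>> servo_tool(
  series=[0.3,0,0,-0.008,0,0,0,0.5,0,0,-0.008,0,0,0,0.8,0,0,-0.008,0,0,0,1,0,0,-0.008,0,0,0,1,0,0,-0.008,0,0,0],
)

```text
time_s: 8.4
position: [0.5019, -0.0043, 0.2259]
tcp_rot: [180.0, -0.0, 11.3]
wrist_force: [0.3, 0.3, 0.7]
gripper_width: 0.0856
```

>>> servo_tool(
  series=[1,0,0,-0.2,0,0,0,1,0,0,-0.5,0,0,0,1,0,0,-0.85,0,0,0,1,0,0,-1,0,0,0,1,0,0,-1,0,0,0],
)

```text
time_s: 9.02
position: [0.5016, -0.0043, 0.4285]
tcp_rot: [179.9, -0.3, 11.3]
wrist_force: [0.1, -0.1, -0.2]
gripper_width: 0.0855
```

```bash
python3 - <<'E'
from h import *
import cv2
st,p,R=pose();print(st["time_s"],st["wrist_force"],st["gripper_width"],p,st["tcp_rot"])
im=grab_frame("wrist"); cv2.imwrite("pics/w5.png",im)
np.savez("w5.npz",**get_calibration("wrist"))
E
```

```text
9.025 [ 0.11709027 -0.06016586 -0.23696692] 0.08547010193975726 [ 0.50164524 -0.00426826  0.42851562] [179.89091763  -0.29393691  11.28182584]
```

View pics/w5.png

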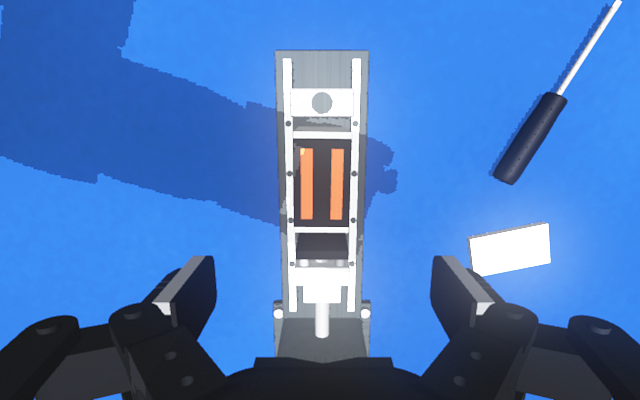

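The block sits flat between the rails, clear of pad and stop at both ends. Now back to the crank for a look at the sleeve.

>>> servo_tool(
  series=[1,0,0.3,0,0,0,0,1,0,0.6,0,0,0,0,1,0,0.9,0,0,0,0,1,0,1,0,0,0,0],
)

```text
time_s: 9.57
position: [0.5411, -0.2034, 0.4237]
tcp_rot: [-179.9, 0.1, 11.1]
wrist_force: [-0.3, 0.3, -0.2]
gripper_width: 0.0852
```

>>> servo_tool(
  series=[1,0,0.3,0,0,0,0,1,0,0.5,0,0,0,0,1,0,0.55,0,0,0,0,1,0,0.55,0,0,0,0],
)

```text
time_s: 10.07
position: [0.5624, -0.3079, 0.4248]
tcp_rot: [-179.9, 0.1, 11.3]
wrist_force: [-0.0, 0.6, -0.3]
gripper_width: 0.0853
```

```bash
python3 - <<'E'
from h import *
import cv2
st,p,R=pose();print(st["time_s"],p,st["tcp_rot"])
im=grab_frame("wrist"); cv2.imwrite("pics/w6.png",im)
np.savez("w6.npz",**get_calibration("wrist"))
E
```

```text
10.075 [ 0.56239562 -0.30791653  0.42476985] [-1.79915612e+02  7.22395110e-02  1.12611568e+01]
```

View pics/w6.png

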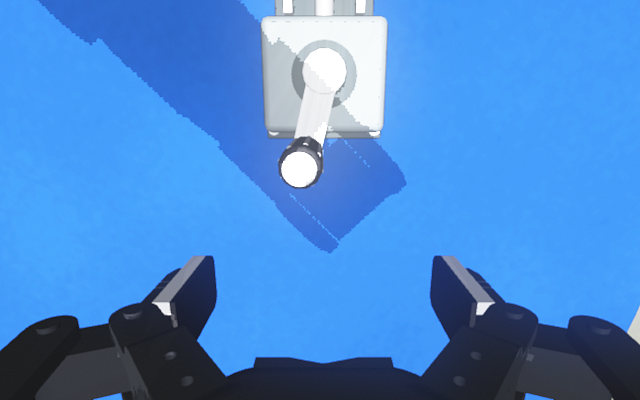

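The sleeve's washer is at (299,169) and the hub disc at (324,71), both clear of the jaws.

```bash
python3 - <<'E'
from h import *
np.set_printoptions(precision=4,suppress=True)
c=np.load("w6.npz"); im=cv2.imread("pics/w6.png")
g=im.min(2)
m=(g>215).astype(np.uint8)
k,l,st,ce=cv2.connectedComponentsWithStats(m)
for i in range(1,k):
    if st[i,4]>200: print(st[i],ce[i])
i=l[169,299]; x,y,w,h,_=st[i]; u,v=x+(w-1)/2,y+(h-1)/2
S=ray(c,u,v,.212);print("sleeve",u,v,S)
S=S[:2]
d=np.array([-.1954,.9807]);
for z in (.14,.145,.15,.155): print("hub",z,ray(c,324,71,z)[:2])
cs=[ray(c,*p,.112)[:2] for p in [(262,15.5),(386.5,15.5),(385,133),(263.5,133)]];print("gear",*cs,np.mean(cs,0),[np.linalg.norm(cs[i]-cs[i-1]) for i in range(4)])
# axis on bed line at 55mm from S
P0=np.array([.5077,-.0333]); n=np.array([-d[1],d[0]])
e=P0-S; b=e@d; a=e@e-.055**2
for s in (-b+np.sqrt(b*b-a),-b-np.sqrt(b*b-a)):
    O=P0+s*d; r=S-O; print("O",O,"q",(-np.arctan2(r@n,r@d))%(2*np.pi))
E
```

```text
[316   0  17  16 267] [323.9775   7.3596]
[ 263   17  123  113 5894] [344.0156  54.6968]
[ 295   48   52   98 3031] [319.4487  91.5592]
[281 152  36  35 973] [298.778  168.8253]
sleeve 298.5 169.0 [ 0.543  -0.2775  0.212 ]
hub 0.14 [ 0.5454 -0.2218]
hub 0.145 [ 0.5455 -0.2222]
hub 0.15 [ 0.5456 -0.2227]
hub 0.155 [ 0.5457 -0.2231]
gear [ 0.4939 -0.1912] [ 0.5816 -0.1737] [ 0.6004 -0.2546] [ 0.5078 -0.2731] [ 0.5459 -0.2232] [np.float64(0.08311487470706559), np.float64(0.08940080203596991), np.float64(0.08309276318089152), np.float64(0.0945036244417115)]
O [ 0.5454 -0.2226] q 3.3814072917502807
O [ 0.5663 -0.3273] q 6.043271947464253
```

```bash
python3 - <<'E'
from h import *
print(go([.543,-.2775,.425],11.3),go([.543,-.2775,.333],11.3))
E
```

```text
[-0.066 -0.165  0.001 -0.001  0.     0.   ] [-0.065 -0.164  0.461 -0.001  0.     0.   ]
```

>>> servo_tool(
  series=[1,-0.065,-0.165,0,0,0,0,1,-0.065,-0.165,0,0,0,0,1,-0.065,-0.165,0.2,0,0,0,1,-0.065,-0.165,0.4,0,0,0,1,-0.065,-0.165,0.46,0,0,0],
)

```text
time_s: 10.75
position: [0.5433, -0.2779, 0.3321]
tcp_rot: [-179.9, 0.1, 11.3]
wrist_force: [-0.1, 0.9, 0.6]
gripper_width: 0.0858
```

>>> servo_tool(
  series=[0.6,0,0,0,0,0,0,0.3,0,0,0,0,0,0,0.1,0,0,0,0,0,0,0.1,0,0,0,0,0,0,0.1,0,0,0,0,0,0],
  grip_force=80,
)

```text
time_s: 11.38
position: [0.5433, -0.2786, 0.3352]
tcp_rot: [179.9, -0.1, 11.3]
wrist_force: [0.4, 1.2, 5.0]
gripper_width: 0.0225
```

>>> servo_tool(
  series=[0.1,0,0,0,0,0,0,0.1,0,0,0,0,0,0],
)

```text
time_s: 11.62
position: [0.5434, -0.2786, 0.3352]
tcp_rot: [179.9, -0.1, 11.3]
wrist_force: [-0.1, 1.0, 6.1]
gripper_width: 0.022
```

```bash
python3 - <<'E'
from h import *
import cv2
st,p,R=pose();print(st["time_s"],p,st["tcp_rot"],st["wrist_force"],st["gripper_width"],st["moment"])
im=grab_frame("wrist"); cv2.imwrite("pics/w7.png",im)
E
```

```text
11.625 [ 0.54335617 -0.27857275  0.33515488] [ 1.79916191e+02 -9.56681292e-02  1.12693814e+01] [-0.10167486  0.97715533  6.13444844] 0.02195907380348287 [0.19234342 0.03776981 0.00231151]
```

View pics/w7.png

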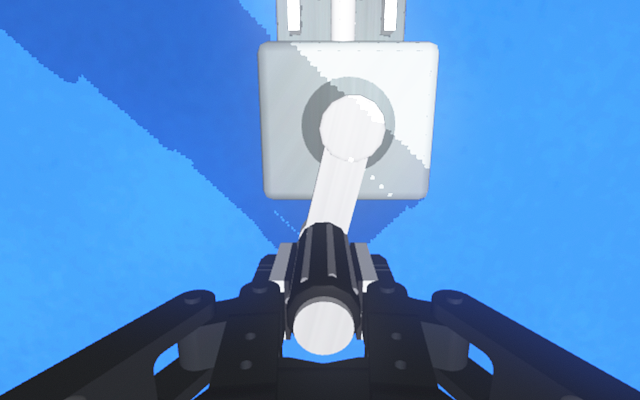

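The sleeve is between the jaws, with 22 mm of jaw opening on the ribs. Now to compute the circle rows.

```bash
cat > arc.py <<'E'
import numpy as np,sys
def rows(q0,qs,r=.055):
    f=lambda q:np.array([np.sin(q),-np.cos(q)])*r/.2
    return [tuple(np.round(f(q)-f(q0),3)) for q in qs]
def show(q0,step,n=5):
    print(f"{q0:.2f}->",[ (float(a),float(b)) for a,b in rows(q0,[q0+step*(i+1) for i in range(n)])])
def qof(p,yaw=11.27,O=(.5454,-.2226)):
    d=np.array([np.cos(np.radians(90+yaw)),np.sin(np.radians(90+yaw))]);n=np.array([-d[1],d[0]]);r=np.array(p[:2])-O
    return (-np.arctan2(r@n,r@d))%(2*np.pi), np.linalg.norm(r)
E
python3 - <<'E'
from arc import *
show(3.38,.1)
for i in range(7): show(3.88+i,.2)
E
```

```text
3.38-> [(-0.026, -0.008), (-0.052, -0.018), (-0.076, -0.031), (-0.099, -0.046), (-0.12, -0.064)]
3.88-> [(-0.037, -0.041), (-0.065, -0.088), (-0.083, -0.14), (-0.09, -0.194), (-0.086, -0.249)]
4.88-> [(0.015, -0.053), (0.039, -0.102), (0.073, -0.145), (0.115, -0.181), (0.163, -0.207)]
5.88-> [(0.052, -0.016), (0.107, -0.022), (0.162, -0.017), (0.214, -0.001), (0.262, 0.025)]
6.88-> [(0.042, 0.035), (0.076, 0.078), (0.101, 0.127), (0.116, 0.18), (0.12, 0.235)]
7.88-> [(-0.007, 0.054), (-0.024, 0.106), (-0.052, 0.154), (-0.089, 0.195), (-0.132, 0.228)]
8.88-> [(-0.05, 0.024), (-0.103, 0.037), (-0.158, 0.039), (-0.212, 0.031), (-0.263, 0.012)]
9.88-> [(-0.047, -0.029), (-0.087, -0.067), (-0.118, -0.111), (-0.141, -0.162), (-0.152, -0.215)]
```

>>> servo_tool(
  series=[0.1,-0.026,-0.008,0,0,0,0,0.1,-0.052,-0.018,0,0,0,0,0.1,-0.076,-0.031,0,0,0,0,0.1,-0.099,-0.046,0,0,0,0,0.1,-0.12,-0.064,0,0,0,0],
)

```text
time_s: 12.3
position: [0.5181, -0.2712, 0.3352]
tcp_rot: [179.7, -0.3, 11.3]
wrist_force: [9.8, -4.3, -0.4]
gripper_width: 0.0223
```

```bash
python3 - <<'E'
from h import *
from arc import *
st,p,R=pose();print(st["time_s"],p,st["tcp_rot"],st["wrist_force"],st["gripper_width"],st["moment"],qof(p))
E
```

```text
12.3 [ 0.51806512 -0.27124747  0.33521666] [179.74222777  -0.27116604  11.26774157] [ 9.79727954 -4.31354728 -0.42323916] 0.02228044732080816 [-0.61942426 -1.31672857 -0.00349451] (np.float64(3.8502227661715756), np.float64(0.05580117859080461))
```

>>> servo_tool(
  series=[0.1,-0.037,-0.041,0,0,0,0,0.1,-0.065,-0.088,0,0,0,0,0.1,-0.083,-0.14,0,0,0,0,0.1,-0.09,-0.194,0,0,0,0,0.1,-0.086,-0.249,0,0,0,0],
)

```text
time_s: 12.92
position: [0.4905, -0.2262, 0.3352]
tcp_rot: [179.8, -0.1, 11.3]
wrist_force: [-1.0, -10.5, 3.6]
gripper_width: 0.0226
```

>>> servo_tool(
  series=[0.1,0.015,-0.053,0,0,0,0,0.1,0.039,-0.102,0,0,0,0,0.1,0.073,-0.145,0,0,0,0,0.1,0.115,-0.181,0,0,0,0,0.1,0.163,-0.207,0,0,0,0],
)

```text
time_s: 13.55
position: [0.514, -0.1785, 0.3351]
tcp_rot: [179.9, 0.0, 11.3]
wrist_force: [-8.1, -7.2, 8.1]
gripper_width: 0.0225
```

```bash
python3 - <<'E'
from h import *
from arc import *
st,p,R=pose();print(st["time_s"],p,st["tcp_rot"],st["wrist_force"],st["gripper_width"],qof(p))
E
```

```text
13.55 [ 0.51399977 -0.17853871  0.33510522] [1.79910417e+02 4.68320211e-02 1.12908141e+01] [-8.05367876 -7.20627201  8.07678519] 0.022510580688234312 (np.float64(5.860719137704428), np.float64(0.05410518852604741))
```

>>> servo_tool(
  series=[0.1,0.052,-0.016,0,0,0,0,0.1,0.107,-0.022,0,0,0,0,0.1,0.162,-0.017,0,0,0,0,0.1,0.214,-0.001,0,0,0,0,0.1,0.262,0.025,0,0,0,0],
)

```text
time_s: 14.18
position: [0.5663, -0.1725, 0.3351]
tcp_rot: [-179.9, 0.1, 11.3]
wrist_force: [-11.7, 1.2, 11.9]
gripper_width: 0.0228
```

>>> servo_tool(
  series=[0.1,0.042,0.035,0,0,0,0,0.1,0.076,0.078,0,0,0,0,0.1,0.101,0.127,0,0,0,0,0.1,0.116,0.18,0,0,0,0,0.1,0.12,0.235,0,0,0,0],
)

```text
time_s: 14.8
position: [0.5997, -0.2134, 0.3351]
tcp_rot: [-179.9, -0.1, 11.3]
wrist_force: [-2.3, 11.0, 9.3]
gripper_width: 0.0223
```

```bash
python3 - <<'E'
from h import *
from arc import *
st,p,R=pose();print(st["time_s"],p,st["tcp_rot"],st["wrist_force"],st["gripper_width"],qof(p))
cv2.imwrite("pics/s5.png",cv2.resize(grab_frame("scene")[130:350,130:350],None,fx=2.6,fy=2.6))
E
```

```text
14.8 [ 0.59967409 -0.21336093  0.33513505] [-1.79912231e+02 -5.05587537e-02  1.12914873e+01] [-2.29034456 11.03478899  9.25719583] 0.02234779503113078 (np.float64(1.5988813997196414), np.float64(0.05505485640961764))
```

View pics/s5.png

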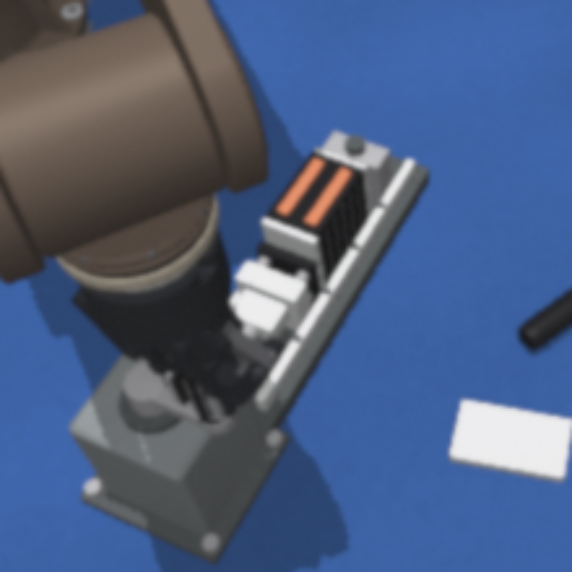

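The carriage has advanced and the pad is nearly at the block's near plate. The sleeve tracks the circle at q≈7.88, so I'll go on.

>>> servo_tool(
  series=[0.1,-0.007,0.054,0,0,0,0,0.1,-0.024,0.106,0,0,0,0,0.1,-0.052,0.154,0,0,0,0,0.1,-0.089,0.195,0,0,0,0,0.1,-0.132,0.228,0,0,0,0],
)

```text
time_s: 15.48
position: [0.5832, -0.2636, 0.3352]
tcp_rot: [180.0, -0.2, 11.3]
wrist_force: [6.6, 8.2, 5.3]
gripper_width: 0.0223
```

>>> servo_tool(
  series=[0.1,-0.05,0.024,0,0,0,0,0.1,-0.103,0.037,0,0,0,0,0.1,-0.158,0.039,0,0,0,0,0.1,-0.212,0.031,0,0,0,0,0.1,-0.263,0.012,0,0,0,0],
)

```text
time_s: 16.1
position: [0.5323, -0.277, 0.3352]
tcp_rot: [179.8, -0.3, 11.3]
wrist_force: [11.8, 1.7, 0.6]
gripper_width: 0.0229
```

```bash
python3 - <<'E'
from h import *
from arc import *
st,p,R=pose();q,r=qof(p);print(st["time_s"],p,st["wrist_force"],st["gripper_width"],q,r, "Ft",np.linalg.norm(st["wrist_force"][:2]))
for q0 in (9.88,10.28): show(q0,.1,4)
for i in range(5):show(10.68+i*.15,.05,3)
cv2.imwrite("pics/s6.png",cv2.resize(grab_frame("scene")[130:350,130:350],None,fx=2.6,fy=2.6))
E
```

```text
16.1 [ 0.53226558 -0.27699001  0.33521565] [11.84095743  1.70155135  0.63515511] 0.02286986496367422 3.575240776391224 0.055953433177030325 Ft 11.962589597346106
9.88-> [(-0.024, -0.013), (-0.047, -0.029), (-0.068, -0.047), (-0.087, -0.067)]
10.28-> [(-0.017, -0.022), (-0.032, -0.045), (-0.044, -0.069), (-0.054, -0.095)]
10.68-> [(-0.004, -0.013), (-0.007, -0.027), (-0.01, -0.04)]
10.83-> [(-0.002, -0.014), (-0.003, -0.027), (-0.004, -0.041)]
10.98-> [(0.0, -0.014), (0.001, -0.027), (0.002, -0.041)]
11.13-> [(0.002, -0.014), (0.005, -0.027), (0.009, -0.04)]
11.28-> [(0.004, -0.013), (0.009, -0.026), (0.014, -0.039)]
```

View pics/s6.png

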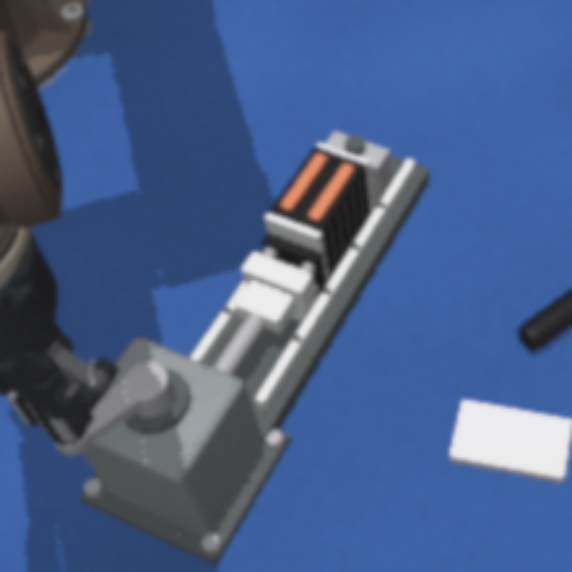

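>>> servo_tool(
  series=[0.1,-0.024,-0.013,0,0,0,0,0.1,-0.047,-0.029,0,0,0,0,0.1,-0.068,-0.047,0,0,0,0,0.1,-0.087,-0.067,0,0,0,0],
)

```text
time_s: 16.65
position: [0.5127, -0.2678, 0.3352]
tcp_rot: [179.7, -0.3, 11.3]
wrist_force: [8.7, -6.0, 0.4]
gripper_width: 0.0222
```

>>> servo_tool(
  series=[0.1,-0.017,-0.022,0,0,0,0,0.1,-0.032,-0.045,0,0,0,0],
)

```text
time_s: 16.9
position: [0.5045, -0.2604, 0.3352]
tcp_rot: [179.7, -0.3, 11.3]
wrist_force: [8.4, -8.3, 0.3]
gripper_width: 0.0223
```

```bash
python3 - <<'E'
from h import *
from arc import *
st,p,R=pose();q,r=qof(p);print(st["time_s"],p,st["wrist_force"],q+2*np.pi,r)
for i in range(4):show(10.48+i*.1,.05,2)
E
```

```text
16.9 [ 0.50451506 -0.26040243  0.33523284] [ 8.4383705  -8.29654835  0.33556625] 10.44602879704465 0.05568305285189777
10.48-> [(-0.006, -0.012), (-0.012, -0.025)]
10.58-> [(-0.005, -0.013), (-0.01, -0.026)]
10.68-> [(-0.004, -0.013), (-0.007, -0.027)]
10.78-> [(-0.003, -0.013), (-0.005, -0.027)]
```

```bash
cat > chk.py <<'E'
from h import *
from arc import *
st,p,R=pose();q,r=qof(p);rv=p[:2]-np.array([.5454,-.2226]);rv/=np.linalg.norm(rv);t=np.array([rv[1],-rv[0]]);F=np.array(st["wrist_force"][:2])
print("t",st["time_s"],"q",round(q+2*np.pi,3),"Ft",round(-F@t,2),"Fr",round(F@rv,2),"w",st["gripper_width"])
E
python3 chk.py
```

```text
t 16.9 q 10.446 Ft 11.82 Fr -0.56 w 0.02233450395403905
```

>>> servo_tool(
  series=[0.1,-0.006,-0.012,0,0,0,0,0.1,-0.012,-0.025,0,0,0,0],
)

```text
time_s: 17.15
position: [0.5011, -0.2561, 0.3352]
tcp_rot: [179.7, -0.2, 11.3]
wrist_force: [5.5, -8.2, -0.3]
gripper_width: 0.0222
```

```bash
python3 chk.py
```

```text
t 17.15 q 10.544 Ft 9.85 Fr 0.54 w 0.02223369476690909
```

>>> servo_tool(
  series=[0.1,-0.005,-0.013,0,0,0,0,0.1,-0.01,-0.026,0,0,0,0],
)

```text
time_s: 17.4
position: [0.4981, -0.2515, 0.3352]
tcp_rot: [179.7, -0.2, 11.3]
wrist_force: [4.0, -9.0, 1.5]
gripper_width: 0.0221
```

```bash
python3 chk.py
```

```text
t 17.4 q 10.644 Ft 9.8 Fr 1.29 w 0.02211243357855229
```

>>> servo_tool(
  series=[0.1,-0.004,-0.013,0,0,0,0,0.1,-0.007,-0.027,0,0,0,0],
)

```text
time_s: 17.65
position: [0.4955, -0.2466, 0.3352]
tcp_rot: [179.7, -0.2, 11.3]
wrist_force: [1.6, -10.7, 2.0]
gripper_width: 0.0221
```

```bash
python3 chk.py;  python3 -c "
from h import *
cv2.imwrite('pics/s7.png',cv2.resize(grab_frame('scene')[160:260,210:310],None,fx=5,fy=5,interpolation=2))"
```

```text
t 17.65 q 10.745 Ft 10.31 Fr 3.18 w 0.022084271921627863
```

View pics/s7.png

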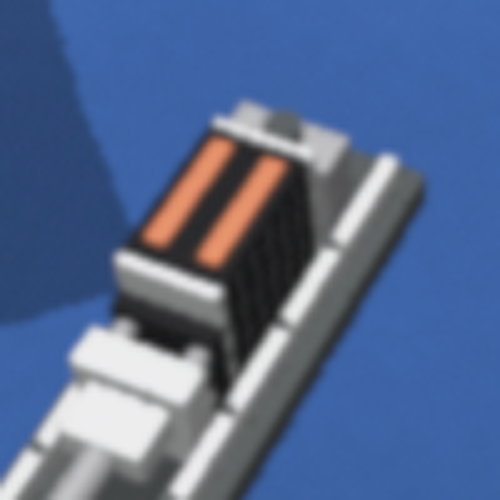

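The block is at or very near the stop. I'll go in 0.1 rad steps now, reading the tangential force after each.

>>> servo_tool(
  series=[0.1,-0.003,-0.013,0,0,0,0,0.1,-0.005,-0.027,0,0,0,0],
)

```text
time_s: 17.95
position: [0.4934, -0.2415, 0.3352]
tcp_rot: [179.7, -0.2, 11.3]
wrist_force: [1.5, -11.1, 2.7]
gripper_width: 0.0225
```

```bash
python3 chk.py; python3 -c "
from arc import *
for i in range(9):show(10.88+i*.1,.05,2)"
```

```text
t 17.95 q 10.844 Ft 10.94 Fr 2.42 w 0.022523847388388453
10.88-> [(-0.001, -0.014), (-0.002, -0.027)]
10.98-> [(0.0, -0.014), (0.001, -0.027)]
11.08-> [(0.002, -0.014), (0.004, -0.027)]
11.18-> [(0.003, -0.013), (0.006, -0.027)]
11.28-> [(0.004, -0.013), (0.009, -0.026)]
11.38-> [(0.005, -0.013), (0.012, -0.025)]
11.48-> [(0.007, -0.012), (0.014, -0.024)]
11.58-> [(0.008, -0.011), (0.016, -0.022)]
11.68-> [(0.009, -0.01), (0.018, -0.02)]
```

>>> servo_tool(
  series=[0.1,-0.001,-0.014,0,0,0,0,0.1,-0.002,-0.027,0,0,0,0],
)

```text
time_s: 18.2
position: [0.4918, -0.2362, 0.3352]
tcp_rot: [179.7, -0.1, 11.3]
wrist_force: [1.1, -9.9, 2.8]
gripper_width: 0.0225
```

```bash
python3 chk.py
```

```text
t 18.2 q 10.943 Ft 9.89 Fr 1.34 w 0.02252488886011287
```

>>> servo_tool(
  series=[0.1,0,-0.014,0,0,0,0,0.1,0.001,-0.027,0,0,0,0],
)

```text
time_s: 18.45
position: [0.4909, -0.2309, 0.3352]
tcp_rot: [179.7, -0.1, 11.3]
wrist_force: [-0.5, -11.1, 3.5]
gripper_width: 0.0223
```

```bash
python3 chk.py
```

```text
t 18.45 q 11.042 Ft 10.87 Fr 2.16 w 0.022348568017202496
```

>>> servo_tool(
  series=[0.1,0.002,-0.014,0,0,0,0,0.1,0.004,-0.027,0,0,0,0],
)

```text
time_s: 18.7
position: [0.4905, -0.2255, 0.3352]
tcp_rot: [179.7, -0.1, 11.3]
wrist_force: [-2.6, -12.1, 3.5]
gripper_width: 0.0227
```

```bash
python3 chk.py
```

```text
t 18.7 q 11.14 Ft 11.96 Fr 3.23 w 0.02269750767351956
```

>>> servo_tool(
  series=[0.1,0.003,-0.013,0,0,0,0,0.1,0.006,-0.027,0,0,0,0],
)

```text
time_s: 18.95
position: [0.4905, -0.22, 0.3352]
tcp_rot: [179.7, -0.1, 11.3]
wrist_force: [-2.7, -13.1, 4.4]
gripper_width: 0.0221
```

```bash
python3 chk.py
```

```text
t 18.95 q 11.24 Ft 13.22 Fr 2.1 w 0.02208682716509335
```

>>> servo_tool(
  series=[0.1,0.004,-0.013,0,0,0,0,0.1,0.009,-0.026,0,0,0,0],
)

```text
time_s: 19.2
position: [0.4912, -0.2146, 0.3351]
tcp_rot: [179.8, -0.1, 11.3]
wrist_force: [-4.9, -11.8, 5.4]
gripper_width: 0.0224
```

```bash
python3 chk.py
```

```text
t 19.2 q 11.34 Ft 12.34 Fr 3.1 w 0.022388968190749443
```

>>> servo_tool(
  series=[0.1,0.005,-0.013,0,0,0,0,0.1,0.012,-0.025,0,0,0,0],
)

```text
time_s: 19.45
position: [0.4924, -0.2092, 0.3352]
tcp_rot: [179.8, -0.0, 11.3]
wrist_force: [-8.2, -13.8, 6.8]
gripper_width: 0.0221
```

```bash
python3 chk.py;  python3 -c "
from h import *
cv2.imwrite('pics/s8.png',cv2.resize(grab_frame('scene')[160:260,210:310],None,fx=5,fy=5,interpolation=2))"
```

```text
t 19.45 q 11.44 Ft 15.35 Fr 4.56 w 0.022142238864902988
```

View pics/s8.png

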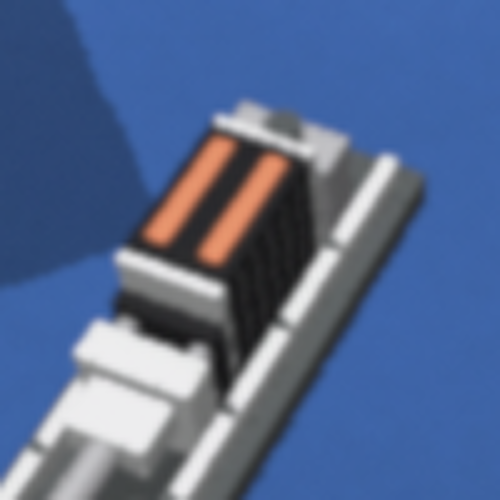

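```bash
python3 - <<'E'
import cv2,numpy as np
def cen(f,s,x0,y0):
    im=cv2.imread(f).astype(float); w=np.clip(im[...,2]-im[...,0]-20,0,60)
    ys,xs=np.mgrid[:im.shape[0],:im.shape[1]]; return np.array([(xs*w).sum(),(ys*w).sum()])/w.sum()/s+np.array([x0,y0])
def wh(f): pass
a=cen("pics/s6.png",2.6,130,130);b=cen("pics/s7.png",5,210,160);c=cen("pics/s8.png",5,210,160)
print(a,b,c,b-a,c-b,np.linalg.norm(b-a),np.linalg.norm(c-b))
from h import *
cs=get_calibration("scene"); d=np.array([-.1954,.9807])
P=[ray(cs,*p,.095)[:2]@d*1000 for p in (a,b,c)];print(P)
E
python3 -c "
from arc import *
show(11.48,.05,3); show(11.48,.04,3)"
```

```text
[248.60805071 200.65541614] [253.02043259 200.39103384] [253.29503179 199.99776757] [ 4.41238188 -0.2643823 ] [ 0.2745992  -0.39326626] 4.420295447351859 0.4796489074375455
[np.float64(-98.13553873098878), np.float64(-93.57611150210451), np.float64(-92.36517387375186)]
11.48-> [(0.007, -0.012), (0.014, -0.024), (0.022, -0.035)]
11.48-> [(0.005, -0.01), (0.011, -0.019), (0.017, -0.028)]
```

The strip shift since the q=10.745 picture (1.21 mm) and the force slope both put contact at q≈11.0. 70 N therefore needs q≈11.59, so I wind another 0.15 rad.

>>> servo_tool(
  series=[0.1,0.007,-0.012,0,0,0,0,0.1,0.014,-0.024,0,0,0,0,0.1,0.022,-0.035,0,0,0,0],
)

```text
time_s: 19.88
position: [0.4951, -0.2015, 0.3351]
tcp_rot: [179.8, 0.0, 11.3]
wrist_force: [-8.4, -13.5, 8.2]
gripper_width: 0.0221
```

```bash
python3 chk.py
```

```text
t 19.875 q 11.59 Ft 15.65 Fr 2.49 w 0.02210054217193953
```

>>> servo_tool(
  series=[0.1,0,0,0,0,0,0,0.1,0,0,0,0,0,0],
)

```text
time_s: 20.12
position: [0.4952, -0.2013, 0.3351]
tcp_rot: [179.8, -0.0, 11.3]
wrist_force: [-7.0, -11.9, 7.8]
gripper_width: 0.0224
```

```bash
python3 chk.py
```

```text
t 20.125 q 11.593 Ft 13.73 Fr 1.81 w 0.02242705961599858
```

The crank is at q≈11.59 and the force has risen by about the expected amount. Next: ease the side load, open, and lift straight up.

>>> servo_tool(
  series=[0.1,-0.004,0.007,0,0,0,0,0.5,-0.004,0.007,0,0,0,0,0.8,-0.004,0.007,0,0,0,0,0.8,-0.004,0.007,0,0,0,0,0.8,-0.004,0.007,0,0,0,0],
)

```text
time_s: 20.75
position: [0.4951, -0.2016, 0.3338]
tcp_rot: [180.0, 0.0, 11.3]
wrist_force: [0.1, 0.3, -0.7]
gripper_width: 0.0682
```

>>> servo_tool(
  series=[0.8,0,0,-0.15,0,0,0,0.8,0,0,-0.4,0,0,0,0.8,0,0,-0.6,0,0,0,0.8,0,0.3,-0.6,0,0,0,0.8,0,0.5,-0.6,0,0,0],
)

```text
time_s: 21.38
position: [0.5147, -0.3012, 0.4546]
tcp_rot: [179.9, -0.1, 11.3]
wrist_force: [-0.1, 0.1, 0.4]
gripper_width: 0.0683
```

>>> servo_tool(
  series=[0.8,0,0.1,0,0,0,0,0.8,0,0.1,0,0,0,0,0.8,0,0.1,0,0,0,0],
)

```text
time_s: 21.75
position: [0.5184, -0.3184, 0.4538]
tcp_rot: [-180.0, 0.0, 11.3]
wrist_force: [-0.7, -0.2, -0.3]
gripper_width: 0.0684
```

```bash
python3 - <<'E'
from h import *
st,p,R=pose();print(st["time_s"],p,st["wrist_force"],st["gripper_width"])
c=get_calibration("wrist"); np.savez("w9.npz",**c)
w=grab_frame("wrist");s=grab_frame("scene")
cv2.imwrite("pics/w9.png",w);cv2.imwrite("pics/s9.png",cv2.resize(s[130:350,130:450],None,fx=2.4,fy=2.4,interpolation=2))
E
```

```text
21.75 [ 0.51840935 -0.31835356  0.45382617] [-0.74715366 -0.21047481 -0.2580102 ] 0.06840435354585539
```

View pics/w9.png

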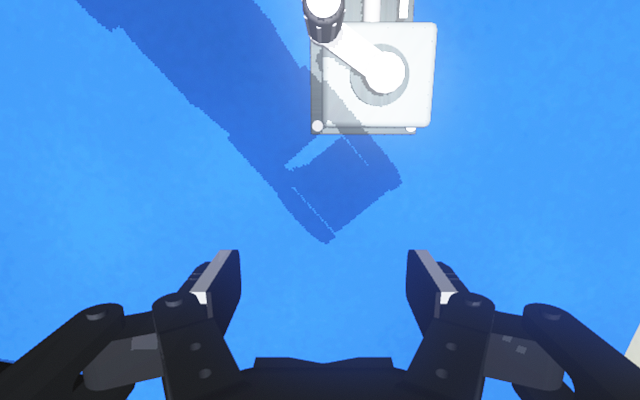

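View pics/s9.png

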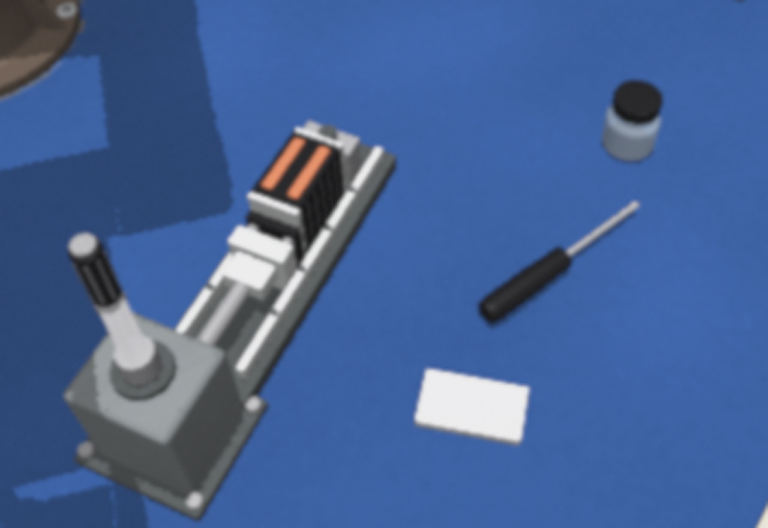

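The sleeve is free and unmoved at (324,4), the jaws are clear, the block is between pad and stop, and the bystanders are in place. One numeric check of the crank angle before handing in.

```bash
python3 - <<'E'
from h import *
from arc import *
c=np.load("w9.npz");g=cv2.imread("pics/w9.png").min(2)
m=(g>215).astype(np.uint8);k,l,st,ce=cv2.connectedComponentsWithStats(m);i=l[5,324];x,y,w,h,a=st[i];print(st[i])
u=x+(w-1)/2;v=y+h-1-(w-1)/2
S=ray(c,u,v,.212);print(S,qof(S))
cs=get_calibration("scene")
S2=ray(cs,130+84/2.4,130+243/2.4,.212);print("scene",S2,qof(S2))
E
```

```text
[306   0  35  18 480]
[ 0.49480307 -0.20204366  0.212     ] (np.float64(5.29499285908973), np.float64(0.054613302636417664))
scene [ 0.49674133 -0.19874252  0.212     ] (np.float64(5.364947284039081), np.float64(0.054192666632868765))
```

```bash
python3 -c "
from cell import *
print(finish_job())"
```

```text
the job is handed in; nothing more can be done
None
```

The block is clamped in the jig at an estimated 70 N, and I handed the job in at about 22 s of the 72 s allowed. I set it down between the pad and the end stop. I then took the crank by its sleeve and wound it clockwise from about 3.38 to 11.59 rad, keeping hold until it was tight. After that I let go and lifted clear.

- **Contact:** the force slope and the block's shift in the pictures both put first contact with the stop at about 11.0 rad. That leaves 0.59 rad of winding on the pad springs, about 70 N.
- **Sleeve force:** it rose from about 10 N to 15.7 N, against 16.4 N expected for 70 N. By that measure alone the clamping would be about 62 N; single readings scattered by roughly 1 N.
- **Crank after letting go:** the wrist picture gave 11.58 rad, so it had stayed put. A coarser reading from the scene picture gave 11.65 rad, which I put down to picture resolution.
- **End state:** the last pictures show the block between pad and stop and the screwdriver, jar and plate where they were. The gripper is open and well clear, and the wrist force reads about zero.

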